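Unstack the lids and close each rearing pot

TASK

The four lids for the larval rearing pots are stacked on the bench. Take the stack apart and close every pot with the lid of its own size, upright and fully seated so that the flange lies flat on the rim, and let go of it. Do not shift or knock over the small red-capped bottle or the green pipe tee standing near the work.

Things in the scene. Friction and masses are not known exactly. Their poses are not given: they have to be found in the camera images.
- grip_small (a point): smallest of 4 round grey lids, top of the stack at first; about 40 g, 44 mm high: tapered plug below (12 mm deep, 24 mm wide at its foot, 38 at its top), flange 54 mm wide, 6 thick, round grip hub 26 mm wide, 26 high. Point: on the axis, 4 mm below the hub's flat top, 22 above the flange (fingertips stop short of it), 40 above the foot; z up. Each plug just rests on the hub below it
- grip_medium (a point): second smallest of 4 round grey lids, second from the top of the stack; about 60 g, 44 mm high: tapered plug below (12 mm deep, 38 mm wide at its foot, 52 at its top), flange 68 mm wide, 6 thick, round grip hub 32 mm wide, 26 high. Point: on the axis, 4 mm below the hub's flat top, 22 above the flange (fingertips stop short of it), 40 above the foot; z up. Each plug just rests on the hub below it
- grip_large (a point): second largest of 4 round grey lids, third from the top of the stack; about 80 g, 44 mm high: tapered plug below (12 mm deep, 52 mm wide at its foot, 66 at its top), flange 82 mm wide, 6 thick, round grip hub 36 mm wide, 26 high. Point: on the axis, 4 mm below the hub's flat top, 22 above the flange (fingertips stop short of it), 40 above the foot; z up. Each plug just rests on the hub below it
- grip_extra (a point): largest of 4 round grey lids, bottom of the stack; about 100 g, 44 mm high: tapered plug below (12 mm deep, 66 mm wide at its foot, 80 at its top), flange 96 mm wide, 6 thick, round grip hub 40 mm wide, 26 high. Point: on the axis, 4 mm below the hub's flat top, 22 above the flange (fingertips stop short of it), 40 above the foot; z up. Each plug just rests on the hub below it
- pot_small: smallest of 4 open round white pots, fixed to the bench: 52 mm wide, 45 mm high, wall 4 mm, mouth 44 mm wide. Origin: centre of its underside, z up. It takes the smallest lid: plug in the mouth (3 mm play all round), flange on the rim; the lid's point is then 73 mm above this origin
- pot_medium: second smallest of 4 open round white pots, fixed to the bench: 66 mm wide, 52 mm high, wall 4 mm, mouth 58 mm wide. Origin: centre of its underside, z up. It takes the second smallest lid: plug in the mouth (3 mm play all round), flange on the rim; the lid's point is then 80 mm above this origin
- pot_large: second largest of 4 open round white pots, fixed to the bench: 80 mm wide, 59 mm high, wall 4 mm, mouth 72 mm wide. Origin: centre of its underside, z up. It takes the second largest lid: plug in the mouth (3 mm play all round), flange on the rim; the lid's point is then 87 mm above this origin
- pot_extra: largest of 4 open round white pots, fixed to the bench: 94 mm wide, 66 mm high, wall 4 mm, mouth 86 mm wide. Origin: centre of its underside, z up. It takes the largest lid: plug in the mouth (3 mm play all round), flange on the rim; the lid's point is then 94 mm above this origin
- bottle: bystander: small white bottle with a red nozzle cap, standing upright, loose, 30 mm across, 85 mm high; origin at the centre of its underside
- tee: bystander: light-green PVC pipe tee lying on the bench, loose, 60x80x39 mm; origin at the centre of its underside
Mind the look-alikes: they are no part of the job. What is shaped like the pot_large but purple is not meant.

How it is judged:
At the end, for the whole second after the job is handed in: Every lid is in the pot of its own size: axes within 8 mm, flange on the rim (height within +3/-4 mm), tilted less than 0.07 rad (4 degrees), at rest (horizontal distance between grip_small and pot_small below 0.008 m and z of grip_small in the frame of pot_small between 0.069 and 0.076 m and angle between each of grip_small, grip_medium, grip_large, grip_extra's own z axis and vertical below 0.07 rad and linear speed of each of lid_small, lid_medium, lid_large, lid_extra below 0.02 m/s and horizontal distance between grip_medium and pot_medium below 0.008 m and z of grip_medium in the frame of pot_medium between 0.076 and 0.083 m and horizontal distance between grip_large and pot_large below 0.008 m and z of grip_large in the frame of pot_large between 0.083 and 0.09 m and horizontal distance between grip_extra and pot_extra below 0.008 m and z of grip_extra in the frame of pot_extra between 0.09 and 0.097 m); the robot touches nothing.
It fails at once if the small red-capped bottle is shifted by more than 20 mm or tipped over (distance of bottle from where it was at the start of the episode above 0.02 m or angle between bottle's own z axis and vertical above 0.35 rad).
It fails at once if the pipe tee is shifted by more than 20 mm or tipped over (distance of tee from where it was at the start of the episode above 0.02 m or angle between tee's own z axis and vertical above 0.35 rad).
It also fails if it takes over 106 s, if anything falls off the work surface, if the arm or the gripper's body presses on something with over 40 N, if the wrist force passes 120 N, or if a joint passes its speed limit or range.

ROBOT

A 6-joint arm with a two-finger parallel gripper is mounted at the origin on a cart in front of the work surface, level with it; the furniture and walls round the work are solid. World frame = base frame: x ahead of the robot, y to its left, z up, the work surface at z = 0. Lengths are in m, angles in rad, forces in N, time in s.
With the tool pointing down it reaches from about 0.3 to 0.775 m from the base axis. Payload 14.6 kg.
Tool frame: the origin (TCP) lies at the very end of the fingers, on their centre line; the grasp point (between the pads) lies manip.grip_point_offset behind it (manip.grip_point_offset is the distance from the TCP to the grasp point, in m); z points along the fingers, y is the line along which they close (so a half turn about z gives the same grasp; the last joint's range is limited). The gripper opens to 85 mm and grips with 20 to 120 N. Pads are 22 mm wide; open, the fingers measure 114 mm over their backs; the gripper's body (76 mm by 85 mm) begins 54 mm behind the grasp point. The pads swing forward as they close: fully open they stand 13 mm farther back than shut.
Start: joints at [-1.218, 0.3, 1.521, -0, 1.321, -0.067], TCP at [0.224, -0.502, 0.231] pointing down, gripper open.
Joint ranges: [-3.03, 3.03], [-0.79, 2.21], [0.23, 2.52], [-1.04, 4.18], [0, 3.07], [-2.55, 2.55]. Speed limits (rad/s): [2.22, 2.22, 2.57, 3.14, 3.14, 3.14].

INTERFACE

Orientations are given as [roll, pitch, yaw] about the fixed x, y, z axes, in that order (R = Rz(yaw) Ry(pitch) Rx(roll)).
In Python, from plant import manip gives the robot as it stands.
- The arm moves only by the tool move_arm, never from a script. Its argument "rows" is a list of rows, each an object of numbers: "x", "y", "z": the shift along the tool's x, y, z in cm; "spin": the turn about the tool's z in degrees. A call has 1 to 8 rows; each row shifts and turns the commanded pose from where the row before left it, along the tool's axes as they then stand; what a row does not reach is not made up. A row lasts 1/12 s, in which the tool goes at most 41.7 mm and 7.16 degrees, less where a joint would pass 70% of its speed; a pose out of reach is approached as far as the arm can. A call is refused whole if a number of a shift passes 4.17 or a number of a turn 7.16, either way. A call with a gripper value outside its range is refused whole. "grip" is the closure, from 0 (fully open) to 1 (shut), set as the call begins (left out, the last holds). The fingers move at their own pace and stop on an object; "newtons" is the grip in N (left out, the last holds). Time passes only in rows, so rows that do not move let the fingers close. It gives the time, the measured TCP pose, the force, the opening and the grip force at its end, in the units of the state.
- manip.get_obs(): the state, without advancing time (a new reading comes with each control period).
- manip.grab_frame(name): name is "side" or "top"; returns (picture, depth): 480x640x3 uint8, red, green, blue; 480x640 float32, m along the optical axis (not along the pixel's ray), 0 where there is no reading.
- manip.calibration(name): a dict with "K" (3x3 intrinsics, pixels), "R" (3x3) and "t" (3): a world point X has camera coordinates R X + t. Camera axes: x right, y down, z forward; pixel columns grow to the right and rows downward; lengths in m; the calibration is good to about 2 mm. A picture is of the moment at which its call begins. calibration takes no time and is no camera call.
- manip.hand_in(): hands the job in; it is judged then, once.
The state is a dict: "clock": time; "joint_pos": joint angles; "qd": joint speeds; "joint_torque": joint torques, N m; "eef_pos": TCP position; "tcp_rot": TCP orientation; "wrist_force": force on the tool from outside, world axes, zero at the start; "torque": the same for the moment, N m; "finger_gap": opening from 0.0 (shut) to 1.0 (fully open); "gripper_force": force on a finger pad.
Only numpy, scipy, OpenCV 4.12 (cv2) and the standard library are available. Lean on these libraries where they do the work, as an engineer would, in place of code of your own. Each camera call takes 0.05 s, during which the arm holds its last target. There are 200 camera calls.

## Working session

There is one attempt and no reset: what is moved stays moved. The work goes in short steps, Python scripts to look and compute and a tool call to move; the robot and the scene stay as the last step left them, time stands still between calls to the robot, and variables do not carry over. Pictures are saved under pics/ and viewed, at most 14 in all, crops included, and the job is handed in when it is done.

Besides the shell and the picture viewer there is one more tool, called after "Call:" as a command line: name --argument value ..., lists and objects as JSON in quotes. move_arm: Moves the arm, as the interface text tells. Its arguments: {"type":"object","properties":{"rows":{"type":"array"},"grip":{"type":"number"},"newtons":{"type":"number"}},"required":["rows"]}

```bash
mkdir -p pics; ls
python3 - <<'E'
from plant import manip
import cv2,numpy as np
print(manip.get_obs()); print(manip.grip_point_offset)
for n in("side","top"):
    p,d=manip.grab_frame(n); c=manip.calibration(n)
    cv2.imwrite(f"pics/{n}0.png",p[:,:,::-1]); np.save(f"{n}0.npy",d); cv2.imwrite
    print(n,c["K"].round(1).tolist(),c["R"].round(3).tolist(),c["t"].round(3).tolist())
E
```

```text
pics
{'clock': 0.0, 'joint_pos': array([-1.21761258e+00,  3.00501038e-01,  1.52161560e+00, -2.47536540e-07,
        1.32069591e+00, -6.66095297e-02]), 'qd': array([ 0.00024064, -0.00183076,  0.00157632, -0.00054884,  0.00096668,
        0.00143885]), 'joint_torque': array([-7.23514040e-04, -5.43503952e+01, -3.61797309e+01, -1.46966045e-04,
        3.94825096e-03, -2.01891777e-05]), 'eef_pos': array([ 0.22407176, -0.50201764,  0.23069029]), 'tcp_rot': array([-3.14037545e+00, -8.09571283e-05,  4.19793287e-01]), 'wrist_force': array([ 0.26835968, -0.00640202, -0.69892355]), 'torque': array([-0.00463724,  0.0063924 ,  0.06483079]), 'gripper_force': 0.0, 'finger_gap': 0.9975108889737524}
0.0187
side [[528.4, 0.0, 311.5], [0.0, 528.4, 240.7], [0.0, 0.0, 1.0]] [[0.956, 0.294, -0.004], [0.233, -0.765, -0.601], [-0.18, 0.573, -0.799]] [-0.573, -0.079, 1.274]
top [[528.1, 0.0, 332.0], [0.0, 528.1, 246.1], [0.0, 0.0, 1.0]] [[0.02, -1.0, -0.004], [-0.983, -0.019, -0.18], [0.18, 0.008, -0.984]] [-0.046, 0.614, 1.264]
```

View pics/top0.png

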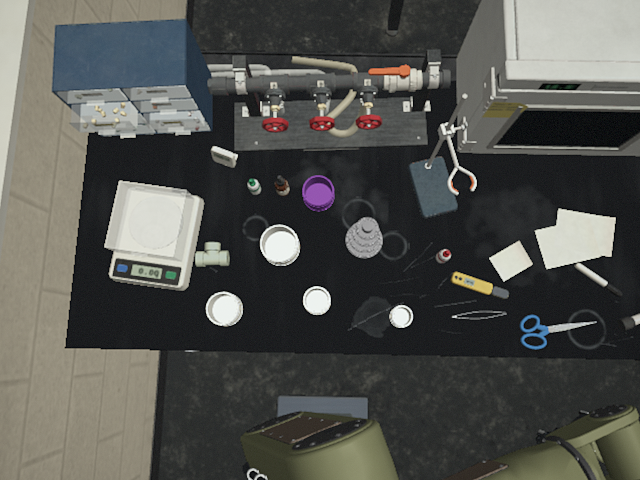

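View pics/side0.png

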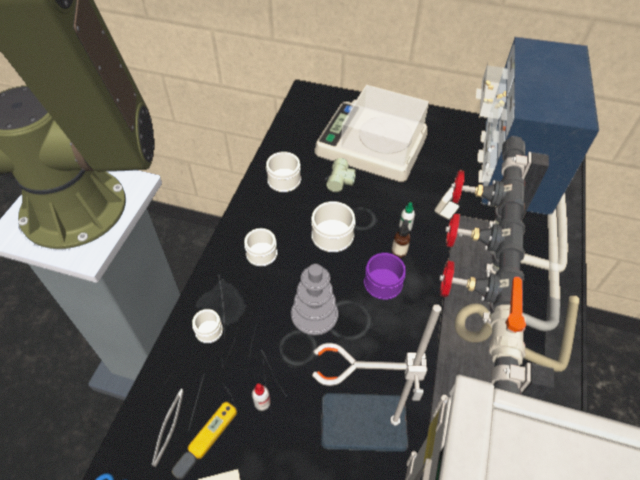

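The top view shows open white pots at (401,316), (317,300), (224,309) and (280,245). The lid stack is at (365,238), the purple look-alike at (318,193), the bottle at (444,256) and the tee at (212,255). I'll measure them all from the depth image, using both views.

```bash
cat > h.py <<'E'
import numpy as np,cv2
from plant import manip
from scipy.optimize import least_squares
def cloud(n,d):
    c=manip.calibration(n); v,u=np.mgrid[0:480,0:640]
    P=np.stack([(u-c["K"][0,2])/c["K"][0,0]*d,(v-c["K"][1,2])/c["K"][1,1]*d,d],-1)
    W=(P-c["t"])@c["R"]; W[d<=0]=np.nan
    return W
def circ(W,pix,zl,zh,r0,rad):
    """fit circle of radius free to points in z band near pixel's xy"""
    m=(W[...,2]>zl)&(W[...,2]<zh)&(np.hypot(W[...,0]-pix[0],W[...,1]-pix[1])<rad)
    p=W[m][:,:2]
    if len(p)<8: return None
    f=least_squares(lambda q:np.hypot(p[:,0]-q[0],p[:,1]-q[1])-q[2],[p[:,0].mean(),p[:,1].mean(),r0],loss="soft_l1",f_scale=.002)
    return f.x.round(4),len(p),W[m][:,2].mean().round(4)
E
python3 - <<'E'
from h import *
top={"s":(401,316,.045,.026),"m":(317,300,.052,.033),"l":(224,309,.059,.040),"x":(280,245,.066,.047)}
Wt,Ws=[cloud(n,np.load(n+"0.npy")) for n in("top","side")]
img=cv2.imread("pics/top0.png")
c=manip.calibration("top")
def ray(u,v,z):
    d=np.linalg.inv(c["K"])@[u,v,1]; d=c["R"].T@d; o=-c["R"].T@c["t"]; return o+d*(z-o[2])/d[2]
for k,(u,v,h,r) in top.items():
    g=ray(u,v,h)
    print(k,g[:2].round(3),circ(Wt,g,h-.004,h+.006,r-.002,r+.02),circ(Ws,g,h-.004,h+.006,r-.002,r+.02))
    m=cv2.inRange(img,(150,150,150),(255,255,255)); 
g=ray(365,230,.17)
for nm,W in(("top",Wt),("side",Ws)):
    m=np.hypot(W[...,0]-g[0],W[...,1]-g[1])<.06
    z=W[m][:,2]; print(nm,np.nanmax(z))
    for zz,w in((.176,.035),(.15,.04),(.106,.05),(.062,.055),(.018,.06)):
        q=W[m&(abs(W[...,2]-zz)<.004)]; print(zz,len(q),q[:,:2].mean(0).round(4),circ(W,g,zz-.004,zz+.004,w,.06))
for nm,(u,v,z) in {"bottle":(443,254,.08),"tee":(212,255,.035),"purple":(318,193,.06)}.items(): print(nm,ray(u,v,z)[:2].round(3))
E
```

```text
s [ 0.445 -0.207] (array([ 0.4455, -0.2101,  0.0238]), 83, np.float64(0.0441)) (array([ 0.446 , -0.2088,  0.0238]), 173, np.float64(0.0444))
m [0.48 0.  ] (array([0.4802, 0.001 , 0.0308]), 115, np.float64(0.0512)) (array([0.481 , 0.0025, 0.0307]), 185, np.float64(0.0515))
l [0.453 0.226] (array([0.4543, 0.2309, 0.0377]), 137, np.float64(0.0578)) (array([0.4552, 0.2326, 0.0377]), 180, np.float64(0.0581))
x [0.613 0.095] (array([0.6177, 0.0979, 0.0448]), 154, np.float64(0.0653)) (array([0.6184, 0.0991, 0.0449]), 246, np.float64(0.0652))
top 0.18199310746452702
0.176 81 [ 0.6412 -0.1162] (array([ 0.6411, -0.1155,  0.0092]), 81, np.float64(0.175))
0.15 250 [ 0.6399 -0.1156] (array([ 0.6429, -0.1163,  0.0212]), 250, np.float64(0.1492))
0.106 203 [ 0.6254 -0.1136] (array([ 0.6438, -0.117 ,  0.0302]), 203, np.float64(0.105))
0.062 204 [ 0.6228 -0.1096] (array([ 0.6438, -0.1167,  0.0375]), 204, np.float64(0.0611))
0.018 207 [ 0.6153 -0.1126] (array([ 0.6431, -0.1168,  0.0447]), 207, np.float64(0.0172))
side 0.1789904312432054
0.176 139 [ 0.6421 -0.1148] (array([ 0.6425, -0.1152,  0.0091]), 139, np.float64(0.1757))
0.15 367 [ 0.6441 -0.1206] (array([ 0.6414, -0.1133,  0.0215]), 367, np.float64(0.1499))
0.106 459 [ 0.6438 -0.1263] (array([ 0.6401, -0.1123,  0.0276]), 459, np.float64(0.106))
0.062 577 [ 0.6456 -0.1305] (array([ 0.6389, -0.1086,  0.0353]), 577, np.float64(0.0618))
0.018 648 [ 0.6467 -0.136 ] (array([ 0.6384, -0.1077,  0.0429]), 648, np.float64(0.0179))
bottle [ 0.596 -0.306]
tee [0.59 0.27]
purple [0.75  0.004]
```

Run:
```python
import cv2
a=cv2.imread("pics/top0.png")[180:340,190:460]
cv2.imwrite("pics/crop1.png",cv2.resize(a,None,fx=2.9,fy=2.9,interpolation=2))
```

```text
(no output)
```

View pics/crop1.png

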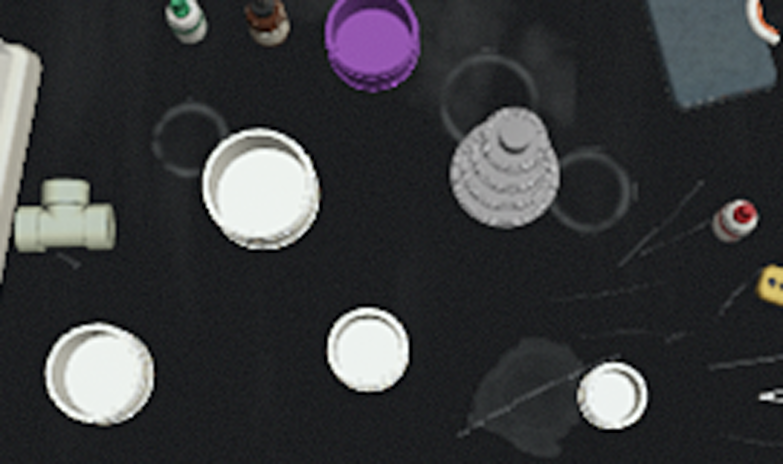

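The enlarged crop shows four white pots that differ clearly in size, with fitted rim radii of 23.8, 30.8, 37.7 and 44.8 mm. The purple one at the top is the look-alike. I'll turn the tool to yaw 0 and approach the stack.

Call:
move_arm --rows '[{"spin": 6},{"spin": 6},{"spin": 6},{"spin": 6.05}]' --grip 0 --newtons 40

```text
invalid input at $.rows[0]: expected keys x, y, z, spin
```

Call:
move_arm --rows '[{"x": 1.5,"y": -1.4},{"x": 2.6,"y": -2.4},{"x": 2.8,"y": -2.6},{"x": 2.8,"y": -2.6},{"x": 2.8,"y": -2.6},{"x": 2.8,"y": -2.6},{"x": 2.8,"y": -2.6},{"x": 2.8,"y": -2.6}]'

```text
invalid input at $.rows[0]: expected keys x, y, z, spin
```

Call:
move_arm --rows '[{"x": 0,"y": 0,"z": 0,"spin": 6},{"x": 0,"y": 0,"z": 0,"spin": 6},{"x": 0,"y": 0,"z": 0,"spin": 6},{"x": 0,"y": 0,"z": 0,"spin": 6.05}]' --grip 0 --newtons 40

```text
clock: 0.43
eef_pos: [0.2241, -0.5021, 0.2309]
tcp_rot: [-3.141, 0.0, -0.005]
wrist_force: [-0.4, 0.3, 0.6]
finger_gap: 1.002
gripper_force: 0.0
```

Call:
move_arm --rows '[{"x": 1.5,"y": -1.4,"z": 0,"spin": 0},{"x": 2.6,"y": -2.4,"z": 0,"spin": 0},{"x": 2.8,"y": -2.6,"z": 0,"spin": 0},{"x": 2.8,"y": -2.6,"z": 0,"spin": 0},{"x": 2.8,"y": -2.6,"z": 0,"spin": 0},{"x": 2.8,"y": -2.6,"z": 0,"spin": 0},{"x": 2.8,"y": -2.6,"z": 0,"spin": 0},{"x": 2.8,"y": -2.6,"z": 0,"spin": 0}]'

```text
clock: 1.1
eef_pos: [0.4342, -0.3066, 0.2311]
tcp_rot: [-3.141, 0.0, -0.0]
wrist_force: [-0.2, -1.3, 0.2]
finger_gap: 0.999
gripper_force: 0.0
```

Call:
move_arm --rows '[{"x": 2.8,"y": -2.6,"z": 0,"spin": 0},{"x": 2.8,"y": -2.6,"z": 0,"spin": 0},{"x": 2.8,"y": -2.6,"z": 0,"spin": 0},{"x": 2.8,"y": -2.6,"z": 0,"spin": 0},{"x": 2.8,"y": -2.6,"z": 0,"spin": 0},{"x": 2.8,"y": -2.6,"z": 0,"spin": 0},{"x": 2.8,"y": -2.6,"z": 0,"spin": 0},{"x": 1.3,"y": -1,"z": 0,"spin": 0}]'

```text
clock: 1.77
eef_pos: [0.6442, -0.1125, 0.2304]
tcp_rot: [-3.141, 0.001, 0.003]
wrist_force: [-0.4, 0.3, -0.5]
finger_gap: 1.001
gripper_force: 0.0
```

Call:
move_arm --rows '[{"x": 0,"y": 0,"z": 0,"spin": 0},{"x": 0,"y": 0,"z": 0,"spin": 0}]'

```text
clock: 1.93
eef_pos: [0.6422, -0.1157, 0.2303]
tcp_rot: [-3.141, 0.001, 0.001]
wrist_force: [-0.1, -0.1, -0.5]
finger_gap: 1.001
gripper_force: 0.0
```

Call:
move_arm --rows '[{"x": 0,"y": 0,"z": 1.5,"spin": 0},{"x": 0,"y": 0,"z": 1.5,"spin": 0},{"x": 0,"y": 0,"z": 1.5,"spin": 0},{"x": 0,"y": 0,"z": 1.2,"spin": 0},{"x": 0,"y": 0,"z": 1,"spin": 0},{"x": 0,"y": 0,"z": 0.7,"spin": 0},{"x": 0,"y": 0,"z": 0.3,"spin": 0},{"x": 0,"y": 0,"z": 0,"spin": 0}]'

```text
clock: 2.6
eef_pos: [0.6419, -0.1164, 0.1539]
tcp_rot: [-3.141, 0.001, -0.0]
wrist_force: [-0.1, -0.0, 0.1]
finger_gap: 0.999
gripper_force: 0.0
```

Call:
move_arm --rows '[{"x": 0,"y": 0,"z": 0,"spin": 0},{"x": 0,"y": 0,"z": 0,"spin": 0},{"x": 0,"y": 0,"z": 0,"spin": 0},{"x": 0,"y": 0,"z": 0,"spin": 0},{"x": 0,"y": 0,"z": 0,"spin": 0},{"x": 0,"y": 0,"z": 0,"spin": 0},{"x": 0,"y": 0,"z": 0,"spin": 0},{"x": 0,"y": 0,"z": 0,"spin": 0}]' --grip 1 --newtons 30

```text
clock: 3.27
eef_pos: [0.6423, -0.1162, 0.1546]
tcp_rot: [3.142, -0.001, 0.0]
wrist_force: [0.3, 0.5, 2.3]
finger_gap: 0.29
gripper_force: 30.4
```

Call:
move_arm --rows '[{"x": 0,"y": 0,"z": -0.5,"spin": 0},{"x": 0,"y": 0,"z": -1,"spin": 0},{"x": 0,"y": 0,"z": -1.5,"spin": 0},{"x": 0,"y": 0,"z": -1.5,"spin": 0},{"x": 0,"y": 0,"z": -1.5,"spin": 0},{"x": 0,"y": 0,"z": -1,"spin": 0},{"x": 0,"y": 0,"z": 0,"spin": 0},{"x": 0,"y": 0,"z": 0,"spin": 0}]'

```text
clock: 3.93
eef_pos: [0.6422, -0.1162, 0.2245]
tcp_rot: [3.141, -0.001, 0.0]
wrist_force: [1.0, 0.3, -0.7]
finger_gap: 0.291
gripper_force: 30.2
```

Run:
```python
from h import *
p,d=manip.grab_frame("side"); cv2.imwrite("pics/s1.png",cv2.resize(p[170:350,220:420,::-1],None,fx=3,fy=3))
```

```text
(no output)
```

View pics/s1.png

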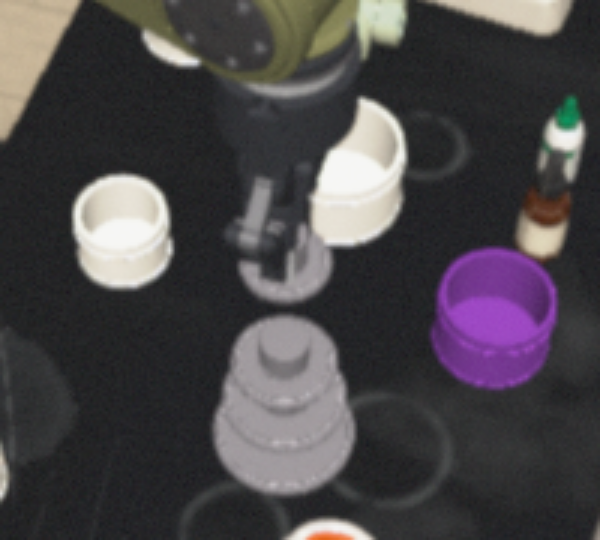

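The side crop shows the small lid level in the fingers at (287,265), with the stack of three upright below it. I'll carry it to the small pot.

Call:
move_arm --rows '[{"x": -1.2,"y": 0.6,"z": 0,"spin": 0},{"x": -2.4,"y": 1.1,"z": 0,"spin": 0},{"x": -3,"y": 1.4,"z": 0,"spin": 0},{"x": -3.3,"y": 1.6,"z": 0,"spin": 0},{"x": -3.3,"y": 1.6,"z": 0,"spin": 0},{"x": -3,"y": 1.4,"z": 0,"spin": 0},{"x": -2.24,"y": 1.1,"z": 0,"spin": 0},{"x": -1.2,"y": 0.53,"z": 0,"spin": 0}]'

```text
clock: 4.65
eef_pos: [0.4434, -0.2103, 0.2236]
tcp_rot: [-3.141, 0.001, -0.001]
wrist_force: [0.8, 0.7, 0.2]
finger_gap: 0.29
gripper_force: 30.2
```

Call:
move_arm --rows '[{"x": 0,"y": 0,"z": 1,"spin": 0},{"x": 0,"y": 0,"z": 2,"spin": 0},{"x": 0,"y": 0,"z": 2.5,"spin": 0},{"x": 0,"y": 0,"z": 2.5,"spin": 0},{"x": 0,"y": 0,"z": 2.5,"spin": 0},{"x": 0,"y": 0,"z": 2,"spin": 0},{"x": 0,"y": 0,"z": 1,"spin": 0},{"x": 0,"y": 0,"z": 0,"spin": 0}]'

```text
clock: 5.32
eef_pos: [0.4453, -0.2085, 0.0866]
tcp_rot: [-3.139, 0.004, 0.001]
wrist_force: [-0.3, -1.2, -0.5]
finger_gap: 0.291
gripper_force: 30.2
```

Run:
```python
from h import *
print(manip.get_obs()["eef_pos"])
p,d=manip.grab_frame("side"); a=cv2.resize(p[280:380,150:280,::-1],None,fx=4,fy=4); 
cv2.imwrite("pics/s2.png",a)
```

```text
[ 0.44526953 -0.20853573  0.08663975]
```

View pics/s2.png

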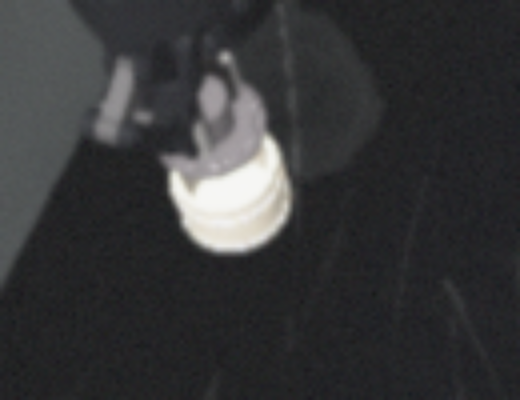

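The side crop shows the small lid lined up above its pot (lid at (215,150), pot rim at (230,190)). I'll lower it until contact.

Call:
move_arm --rows '[{"x": 0,"y": 0.1,"z": 0.5,"spin": 0},{"x": 0.05,"y": 0,"z": 0.6,"spin": 0},{"x": 0,"y": 0,"z": 0.6,"spin": 0},{"x": 0,"y": 0,"z": 0.5,"spin": 0},{"x": 0,"y": 0,"z": 0.4,"spin": 0},{"x": 0,"y": 0,"z": 0.2,"spin": 0},{"x": 0,"y": 0,"z": 0,"spin": 0},{"x": 0,"y": 0,"z": 0,"spin": 0}]'

```text
clock: 6.03
eef_pos: [0.4463, -0.2106, 0.0613]
tcp_rot: [3.142, -0.0, 0.0]
wrist_force: [-0.2, -0.0, -0.0]
finger_gap: 0.292
gripper_force: 30.2
```

Call:
move_arm --rows '[{"x": 0,"y": 0,"z": 0.15,"spin": 0},{"x": 0,"y": 0,"z": 0.1,"spin": 0},{"x": 0,"y": 0,"z": 0,"spin": 0},{"x": 0,"y": 0,"z": 0,"spin": 0}]'

```text
clock: 6.37
eef_pos: [0.4463, -0.2105, 0.0588]
tcp_rot: [3.142, -0.0, 0.0]
wrist_force: [-0.5, -0.6, -0.2]
finger_gap: 0.291
gripper_force: 30.2
```

Call:
move_arm --rows '[{"x": 0,"y": -0.1,"z": 0.1,"spin": 0},{"x": 0,"y": 0,"z": 0.1,"spin": 0},{"x": 0,"y": 0,"z": 0.1,"spin": 0},{"x": 0,"y": 0,"z": 0.1,"spin": 0},{"x": 0,"y": 0,"z": 0,"spin": 0},{"x": 0,"y": 0,"z": 0,"spin": 0}]'

```text
clock: 6.87
eef_pos: [0.4465, -0.2095, 0.0553]
tcp_rot: [3.141, -0.001, 0.0]
wrist_force: [-2.1, 3.4, 7.4]
finger_gap: 0.292
gripper_force: 30.6
```

Contact comes at the expected seated height. Next I'll release, retreat up and check the lid.

Call:
move_arm --rows '[{"x": 0,"y": 0,"z": 0,"spin": 0},{"x": 0,"y": 0,"z": 0,"spin": 0},{"x": 0,"y": 0,"z": 0,"spin": 0},{"x": 0,"y": 0,"z": 0,"spin": 0},{"x": 0,"y": 0,"z": 0,"spin": 0},{"x": 0,"y": 0,"z": -0.5,"spin": 0},{"x": 0,"y": 0,"z": -1,"spin": 0},{"x": 0,"y": 0,"z": -2,"spin": 0}]' --grip 0

```text
clock: 7.53
eef_pos: [0.4455, -0.2091, 0.0894]
tcp_rot: [-3.14, 0.003, 0.0]
wrist_force: [-0.5, 0.5, 0.3]
finger_gap: 1.001
gripper_force: 0.0
```

Call:
move_arm --rows '[{"x": 0,"y": 0,"z": -3,"spin": 0},{"x": 0,"y": 0,"z": -3,"spin": 0},{"x": 0,"y": 0,"z": -3,"spin": 0},{"x": 0,"y": 0,"z": -2,"spin": 0},{"x": 1.5,"y": -0.7,"z": -0.5,"spin": 0},{"x": 2.5,"y": -1.2,"z": 0,"spin": 0},{"x": 3,"y": -1.4,"z": 0,"spin": 0},{"x": 3,"y": -1.4,"z": 0,"spin": 0}]'

```text
clock: 8.2
eef_pos: [0.5473, -0.162, 0.2063]
tcp_rot: [3.141, -0.002, -0.001]
wrist_force: [0.3, -0.1, 0.7]
finger_gap: 0.997
gripper_force: 0.0
```

Run:
```python
from h import *
p,d=manip.grab_frame("side"); a=cv2.resize(p[220:380,150:380,::-1],None,fx=3,fy=3); cv2.imwrite("pics/s3.png",a)
W=cloud("side",d)
for nm,g in(("pot",(.4458,-.2095)),("stack",(.642,-.1155))):
  m=np.hypot(W[...,0]-g[0],W[...,1]-g[1])<.03
  q=W[m]; print(nm)
  for lo,hi in((.045,.056),(.072,.081),(.13,.137)):
    s=q[(q[:,2]>lo)&(q[:,2]<hi)]; print(lo,len(s),s.mean(0).round(4) if len(s) else 0)
    if len(s)>10:
        A=np.c_[s[:,:2]-s[:,:2].mean(0),np.ones(len(s))]; print(np.linalg.lstsq(A,s[:,2],rcond=None)[0].round(4))
```

```text
pot
0.045 352 [ 0.4502 -0.2146  0.0511]
[-0.0127  0.0023  0.0511]
0.072 134 [ 0.4472 -0.2104  0.077 ]
[-0.0167  0.0131  0.077 ]
0.13 0 0
stack
0.045 0 0
0.072 1 [ 0.6415 -0.1328  0.075 ]
0.13 176 [ 0.6407 -0.1151  0.1321]
[-0.0048 -0.0061  0.1321]
```

View pics/s3.png

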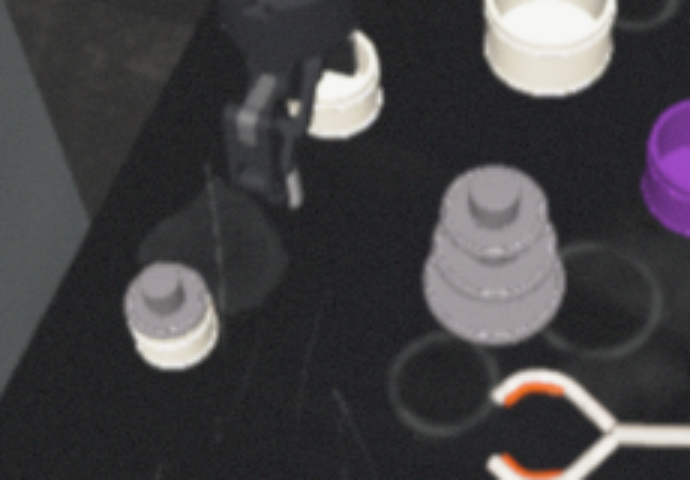

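The small lid is seated: hub top at 77.0 mm as expected, level, at (165,295) in the crop. The stack is intact at (495,215). Next is the medium lid.

Call:
move_arm --rows '[{"x": 3,"y": -1.4,"z": 0,"spin": 0},{"x": 2.8,"y": -1.4,"z": 0,"spin": 0},{"x": 2.3,"y": -1.1,"z": 0,"spin": 0},{"x": 1.5,"y": -0.7,"z": 0,"spin": 0},{"x": 0,"y": 0,"z": 0,"spin": 0},{"x": 0,"y": 0,"z": 0,"spin": 0}]'

```text
clock: 8.75
eef_pos: [0.6423, -0.1162, 0.2051]
tcp_rot: [3.142, 0.0, 0.001]
wrist_force: [-0.4, -0.3, 0.3]
finger_gap: 0.999
gripper_force: 0.0
```

Call:
move_arm --rows '[{"x": -0.07,"y": 0,"z": 1,"spin": 0},{"x": 0,"y": 0,"z": 1.7,"spin": 0},{"x": 0,"y": 0,"z": 2,"spin": 0},{"x": 0,"y": 0,"z": 2,"spin": 0},{"x": 0,"y": 0,"z": 1.5,"spin": 0},{"x": 0,"y": 0,"z": 0.9,"spin": 0},{"x": 0,"y": 0,"z": 0.4,"spin": 0},{"x": 0,"y": 0,"z": 0,"spin": 0}]'

```text
clock: 9.42
eef_pos: [0.641, -0.1169, 0.1094]
tcp_rot: [-3.141, 0.001, -0.0]
wrist_force: [-0.2, -1.1, 0.4]
finger_gap: 1.005
gripper_force: 0.0
```

Call:
move_arm --rows '[{"x": 0,"y": 0,"z": 0,"spin": 0},{"x": 0,"y": 0,"z": 0,"spin": 0},{"x": 0,"y": 0,"z": 0,"spin": 0},{"x": 0,"y": 0,"z": 0,"spin": 0},{"x": 0,"y": 0,"z": 0,"spin": 0},{"x": 0,"y": 0,"z": 0,"spin": 0},{"x": 0,"y": 0,"z": 0,"spin": 0},{"x": 0,"y": 0,"z": 0,"spin": 0}]' --grip 1

```text
clock: 10.08
eef_pos: [0.6418, -0.1164, 0.1104]
tcp_rot: [3.142, -0.001, 0.0]
wrist_force: [-0.8, 1.1, 6.0]
finger_gap: 0.366
gripper_force: 29.6
```

Call:
move_arm --rows '[{"x": 0,"y": 0,"z": -0.5,"spin": 0},{"x": 0,"y": 0,"z": -1,"spin": 0},{"x": 0,"y": 0,"z": -1.5,"spin": 0},{"x": 0,"y": 0,"z": -1.5,"spin": 0},{"x": 0,"y": 0,"z": -1.5,"spin": 0},{"x": 0,"y": 0,"z": -1,"spin": 0},{"x": 0,"y": 0,"z": 0,"spin": 0},{"x": 0,"y": 0,"z": 0,"spin": 0}]'

```text
clock: 10.75
eef_pos: [0.6415, -0.1166, 0.18]
tcp_rot: [3.141, -0.0, 0.0]
wrist_force: [0.6, 0.7, -1.8]
finger_gap: 0.36
gripper_force: 29.7
```

Call:
move_arm --rows '[{"x": -1.2,"y": -0.9,"z": 0,"spin": 0},{"x": -2,"y": -1.5,"z": 0,"spin": 0},{"x": -2.5,"y": -1.8,"z": 0,"spin": 0},{"x": -2.6,"y": -1.9,"z": 0,"spin": 0},{"x": -2.6,"y": -1.9,"z": 0,"spin": 0},{"x": -2.4,"y": -1.8,"z": 0,"spin": 0},{"x": -1.8,"y": -1.4,"z": 0,"spin": 0},{"x": -1,"y": -0.64,"z": 0,"spin": 0}]'

```text
clock: 11.42
eef_pos: [0.4783, 0.0032, 0.1789]
tcp_rot: [-3.141, 0.002, 0.001]
wrist_force: [-0.5, 0.9, -0.9]
finger_gap: 0.362
gripper_force: 29.7
```

Call:
move_arm --rows '[{"x": 0,"y": 0,"z": 0.8,"spin": 0},{"x": 0,"y": 0,"z": 1.8,"spin": 0},{"x": 0,"y": 0,"z": 2,"spin": 0},{"x": 0,"y": 0,"z": 2,"spin": 0},{"x": 0,"y": 0,"z": 1.5,"spin": 0},{"x": 0,"y": 0,"z": 1,"spin": 0},{"x": 0,"y": 0,"z": 0.5,"spin": 0},{"x": 0,"y": 0,"z": 0,"spin": 0}]'

```text
clock: 12.08
eef_pos: [0.4802, 0.0017, 0.0825]
tcp_rot: [-3.141, 0.002, -0.0]
wrist_force: [-0.4, 0.1, 0.1]
finger_gap: 0.363
gripper_force: 29.7
```

Run:
```python
from h import *
o=manip.get_obs(); print(o["eef_pos"])
p,d=manip.grab_frame("side"); a=cv2.resize(p[180:320,190:380,::-1],None,fx=4,fy=4); cv2.imwrite("pics/s4.png",a)
g=o["eef_pos"]; z=g[2]-.0224+.018
print(circ(cloud("side",d),g,z-.007,z-.001,.033,.05),circ(cloud("top",manip.grab_frame("top")[1]),g,z-.004,z+.003,.033,.05))
```

```text
[0.48022884 0.00166034 0.08252827]
(array([ 4.815e-01, -1.000e-04,  2.740e-02]), 89, np.float64(0.0758)) None
```

View pics/s4.png

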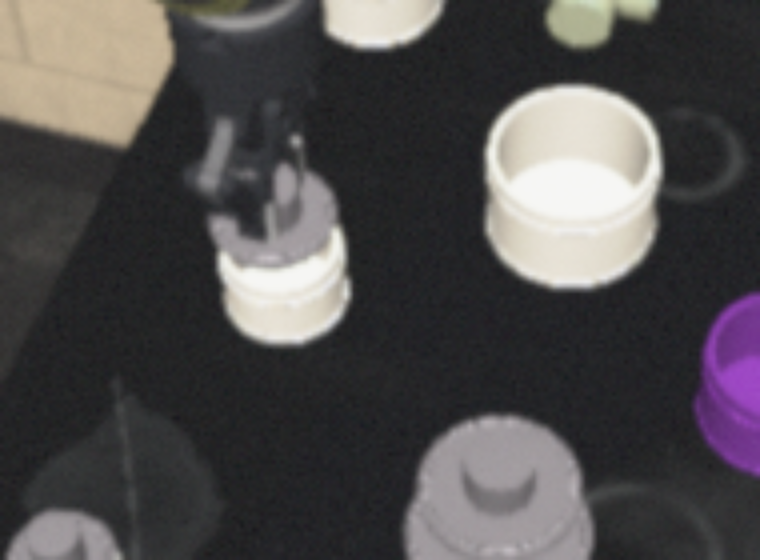

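The medium lid is level above its pot (lid at (275,220), rim at (282,255) in the crop). The stack of two is upright. I'll lower it.

Call:
move_arm --rows '[{"x": 0,"y": 0,"z": 0.3,"spin": 0},{"x": 0,"y": 0,"z": 0.4,"spin": 0},{"x": 0,"y": 0,"z": 0.4,"spin": 0},{"x": 0,"y": 0,"z": 0.3,"spin": 0},{"x": 0,"y": 0,"z": 0.2,"spin": 0},{"x": 0,"y": 0,"z": 0.1,"spin": 0},{"x": 0,"y": 0,"z": 0,"spin": 0},{"x": 0,"y": 0,"z": 0,"spin": 0}]'

```text
clock: 12.85
eef_pos: [0.4806, 0.0019, 0.0668]
tcp_rot: [3.142, -0.0, 0.0]
wrist_force: [-0.8, -0.3, -0.3]
finger_gap: 0.366
gripper_force: 29.7
```

Call:
move_arm --rows '[{"x": 0,"y": 0,"z": 0.1,"spin": 0},{"x": 0,"y": 0,"z": 0.1,"spin": 0},{"x": 0,"y": 0,"z": 0.1,"spin": 0},{"x": 0,"y": 0,"z": 0.05,"spin": 0},{"x": 0,"y": 0,"z": 0,"spin": 0},{"x": 0,"y": 0,"z": 0,"spin": 0}]'

```text
clock: 13.35
eef_pos: [0.4805, 0.0019, 0.0633]
tcp_rot: [-3.142, 0.0, 0.0]
wrist_force: [0.0, 0.7, -0.8]
finger_gap: 0.359
gripper_force: 29.7
```

Call:
move_arm --rows '[{"x": 0,"y": 0,"z": 0.1,"spin": 0},{"x": 0,"y": 0,"z": 0.1,"spin": 0},{"x": 0,"y": 0,"z": 0,"spin": 0},{"x": 0,"y": 0,"z": 0,"spin": 0}]'

```text
clock: 13.68
eef_pos: [0.481, 0.002, 0.0618]
tcp_rot: [-3.142, -0.001, 0.0]
wrist_force: [-0.7, 1.0, 6.2]
finger_gap: 0.362
gripper_force: 29.8
```

Call:
move_arm --rows '[{"x": 0,"y": 0,"z": 0,"spin": 0},{"x": 0,"y": 0,"z": 0,"spin": 0},{"x": 0,"y": 0,"z": 0,"spin": 0},{"x": 0,"y": 0,"z": 0,"spin": 0},{"x": 0,"y": 0,"z": 0,"spin": 0},{"x": 0,"y": 0,"z": -0.5,"spin": 0},{"x": 0,"y": 0,"z": -1,"spin": 0},{"x": 0,"y": 0,"z": -2,"spin": 0}]' --grip 0

```text
clock: 14.35
eef_pos: [0.4797, 0.0019, 0.0959]
tcp_rot: [-3.141, 0.003, -0.0]
wrist_force: [-0.6, -0.2, -0.5]
finger_gap: 0.996
gripper_force: 0.0
```

Call:
move_arm --rows '[{"x": 0,"y": 0,"z": -3,"spin": 0},{"x": 0,"y": 0,"z": -3,"spin": 0},{"x": 0,"y": 0,"z": -3,"spin": 0},{"x": 0.8,"y": 0.6,"z": -1.3,"spin": 0},{"x": 1.5,"y": 1.1,"z": 0,"spin": 0},{"x": 2.1,"y": 1.5,"z": 0,"spin": 0},{"x": 2.5,"y": 1.8,"z": 0,"spin": 0},{"x": 2.5,"y": 1.8,"z": 0,"spin": 0}]'

```text
clock: 15.02
eef_pos: [0.5755, -0.0668, 0.2007]
tcp_rot: [3.141, -0.001, 0.001]
wrist_force: [0.4, 1.1, 0.3]
finger_gap: 1.0
gripper_force: 0.0
```

```bash
cat > chk.py <<'E'
from h import *
import sys
def chk(views,items):
  for n in views:
    W=cloud(n,manip.grab_frame(n)[1])
    for nm,(x,y,ztop,r) in items.items():
      m=(np.hypot(W[...,0]-x,W[...,1]-y)<r+.006)&(abs(W[...,2]-ztop)<.006)
      s=W[m]
      if len(s)<15: print(n,nm,len(s)); continue
      A=np.c_[s[:,:2]-s[:,:2].mean(0),np.ones(len(s))]
      print(n,nm,len(s),s.mean(0).round(4),"tilt",np.linalg.lstsq(A,s[:,2],rcond=None)[0][:2].round(3))
E
python3 - <<'E'
from chk import *
chk(["side"],{"med":(.4806,.0018,.084,.016),"stack":(.6415,-.1155,.088,.018)})
print(manip.get_obs()["eef_pos"])
E
```

```text
side med 152 [4.804e-01 2.000e-04 8.370e-02] tilt [-0.03   0.055]
side stack 247 [ 0.641  -0.1146  0.0876] tilt [-0.022  0.027]
[ 0.57827019 -0.06969433  0.19996564]
```

The medium lid is seated (hub top 83.7 mm against 84 mm expected). Next is the large lid.

Call:
move_arm --rows '[{"x": 2.2,"y": 1.6,"z": 0,"spin": 0},{"x": 2,"y": 1.5,"z": 0,"spin": 0},{"x": 1.4,"y": 1,"z": 0,"spin": 0},{"x": 0.7,"y": 0.5,"z": 0,"spin": 0},{"x": 0,"y": 0,"z": 0,"spin": 0},{"x": 0,"y": 0,"z": 0,"spin": 0}]'

```text
clock: 15.57
eef_pos: [0.6373, -0.1121, 0.1997]
tcp_rot: [-3.142, 0.0, -0.0]
wrist_force: [-0.4, 0.4, -0.3]
finger_gap: 1.0
gripper_force: 0.0
```

Call:
move_arm --rows '[{"x": 0.42,"y": 0.35,"z": 1,"spin": 0},{"x": 0,"y": 0,"z": 2,"spin": 0},{"x": 0,"y": 0,"z": 2.5,"spin": 0},{"x": 0,"y": 0,"z": 2.5,"spin": 0},{"x": 0,"y": 0,"z": 2.2,"spin": 0},{"x": 0,"y": 0,"z": 1.5,"spin": 0},{"x": 0,"y": 0,"z": 1,"spin": 0},{"x": 0,"y": 0,"z": 0.5,"spin": 0}]'

```text
clock: 16.23
eef_pos: [0.6411, -0.1153, 0.0658]
tcp_rot: [-3.141, 0.002, 0.0]
wrist_force: [0.3, 0.9, 0.1]
finger_gap: 1.001
gripper_force: 0.0
```

Call:
move_arm --rows '[{"x": 0,"y": 0,"z": 0,"spin": 0},{"x": 0,"y": 0,"z": 0,"spin": 0},{"x": 0,"y": 0,"z": 0,"spin": 0},{"x": 0,"y": 0,"z": 0,"spin": 0},{"x": 0,"y": 0,"z": 0,"spin": 0},{"x": 0,"y": 0,"z": 0,"spin": 0},{"x": 0,"y": 0,"z": 0,"spin": 0},{"x": 0,"y": 0,"z": 0,"spin": 0}]' --grip 1

```text
clock: 16.9
eef_pos: [0.6422, -0.1157, 0.0685]
tcp_rot: [3.141, -0.002, 0.0]
wrist_force: [-2.1, 0.8, 7.3]
finger_gap: 0.409
gripper_force: 29.9
```

Call:
move_arm --rows '[{"x": 0,"y": 0,"z": -0.5,"spin": 0},{"x": 0,"y": 0,"z": -1,"spin": 0},{"x": 0,"y": 0,"z": -2,"spin": 0},{"x": 0,"y": 0,"z": -3,"spin": 0},{"x": 0,"y": 0,"z": -3,"spin": 0},{"x": 0,"y": 0,"z": -2.5,"spin": 0},{"x": 0,"y": 0,"z": -1,"spin": 0},{"x": 0,"y": 0,"z": 0,"spin": 0}]'

```text
clock: 17.57
eef_pos: [0.6425, -0.1158, 0.2006]
tcp_rot: [3.14, -0.005, 0.0]
wrist_force: [0.8, -0.2, -1.0]
finger_gap: 0.41
gripper_force: 30.0
```

Call:
move_arm --rows '[{"x": -0.7,"y": -1.4,"z": 0,"spin": 0},{"x": -1.3,"y": -2.4,"z": 0,"spin": 0},{"x": -1.6,"y": -3,"z": 0,"spin": 0},{"x": -1.7,"y": -3.2,"z": 0,"spin": 0},{"x": -1.7,"y": -3.2,"z": 0,"spin": 0},{"x": -1.7,"y": -3.2,"z": 0,"spin": 0},{"x": -1.7,"y": -3.2,"z": 0,"spin": 0},{"x": -1.7,"y": -3.2,"z": 0,"spin": 0}]'

```text
clock: 18.23
eef_pos: [0.519, 0.1136, 0.1956]
tcp_rot: [3.141, 0.002, -0.0]
wrist_force: [0.5, -0.3, -0.1]
finger_gap: 0.408
gripper_force: 30.1
```

Call:
move_arm --rows '[{"x": -1.7,"y": -3.2,"z": 0,"spin": 0},{"x": -1.6,"y": -3,"z": 0,"spin": 0},{"x": -1.4,"y": -2.6,"z": 0,"spin": 0},{"x": -1.1,"y": -1.9,"z": 0,"spin": 0},{"x": -0.7,"y": -1.1,"z": 0,"spin": 0},{"x": 0,"y": 0,"z": 0,"spin": 0},{"x": 0,"y": 0,"z": 0,"spin": 0},{"x": 0,"y": 0,"z": 0,"spin": 0}]'

```text
clock: 18.9
eef_pos: [0.4558, 0.2297, 0.1965]
tcp_rot: [3.141, 0.001, -0.0]
wrist_force: [-0.2, 0.3, -0.4]
finger_gap: 0.406
gripper_force: 30.1
```

Call:
move_arm --rows '[{"x": -0.1,"y": -0.2,"z": 0.8,"spin": 0},{"x": 0,"y": 0,"z": 1.8,"spin": 0},{"x": 0,"y": 0,"z": 2.2,"spin": 0},{"x": 0,"y": 0,"z": 2.2,"spin": 0},{"x": 0,"y": 0,"z": 1.7,"spin": 0},{"x": 0,"y": 0,"z": 1.2,"spin": 0},{"x": 0,"y": 0,"z": 0.6,"spin": 0},{"x": 0,"y": 0,"z": 0,"spin": 0}]'

```text
clock: 19.57
eef_pos: [0.4543, 0.2316, 0.0906]
tcp_rot: [3.141, 0.002, -0.001]
wrist_force: [0.1, -0.6, -0.5]
finger_gap: 0.412
gripper_force: 30.1
```

Run:
```python
from h import *
o=manip.get_obs(); print(o["eef_pos"])
p,d=manip.grab_frame("side"); a=cv2.resize(p[100:260,210:370,::-1],None,fx=3.6,fy=3.6); cv2.imwrite("pics/s5.png",a)
```

```text
[0.45426732 0.23162449 0.09064432]
```

View pics/s5.png

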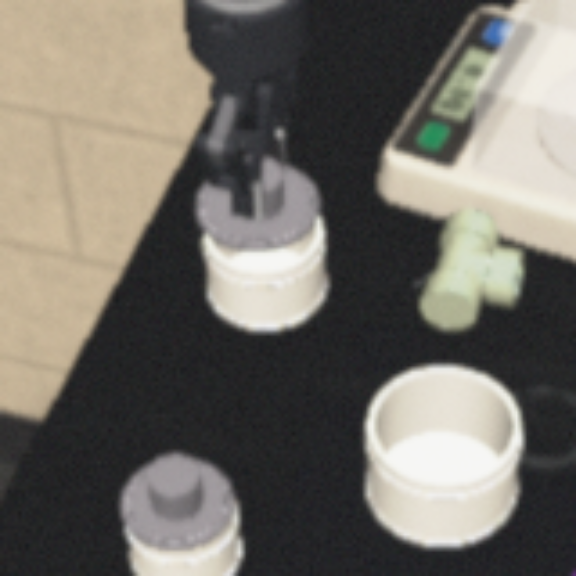

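The crop shows the large lid level over its pot (lid at (260,205), rim at (265,240)). The medium lid is seated at (180,500) and the tee is untouched. I'll lower it.

Call:
move_arm --rows '[{"x": 0.05,"y": 0,"z": 0.3,"spin": 0},{"x": 0,"y": 0,"z": 0.4,"spin": 0},{"x": 0,"y": 0,"z": 0.4,"spin": 0},{"x": 0,"y": 0,"z": 0.3,"spin": 0},{"x": 0,"y": 0,"z": 0.2,"spin": 0},{"x": 0,"y": 0,"z": 0.1,"spin": 0},{"x": 0,"y": 0,"z": 0,"spin": 0},{"x": 0,"y": 0,"z": 0,"spin": 0}]'

```text
clock: 20.28
eef_pos: [0.4552, 0.2324, 0.0753]
tcp_rot: [-3.142, -0.0, 0.0]
wrist_force: [0.5, 0.0, -0.4]
finger_gap: 0.409
gripper_force: 30.1
```

Call:
move_arm --rows '[{"x": 0,"y": 0,"z": 0.1,"spin": 0},{"x": 0,"y": 0,"z": 0.1,"spin": 0},{"x": 0,"y": 0,"z": 0,"spin": 0},{"x": 0,"y": 0,"z": 0,"spin": 0}]'

```text
clock: 20.62
eef_pos: [0.4552, 0.2324, 0.0733]
tcp_rot: [3.142, 0.0, 0.0]
wrist_force: [-0.2, -0.6, -1.1]
finger_gap: 0.412
gripper_force: 30.1
```

Call:
move_arm --rows '[{"x": 0,"y": 0.05,"z": 0.1,"spin": 0},{"x": 0,"y": 0,"z": 0.1,"spin": 0},{"x": 0,"y": 0,"z": 0.05,"spin": 0},{"x": 0,"y": 0,"z": 0,"spin": 0},{"x": 0,"y": 0,"z": 0,"spin": 0}]'

```text
clock: 21.03
eef_pos: [0.4553, 0.2319, 0.0714]
tcp_rot: [-3.142, -0.0, 0.0]
wrist_force: [-3.5, -2.2, 9.6]
finger_gap: 0.408
gripper_force: 31.1
```

Call:
move_arm --rows '[{"x": 0,"y": 0,"z": 0,"spin": 0},{"x": 0,"y": 0,"z": 0,"spin": 0},{"x": 0,"y": 0,"z": 0,"spin": 0},{"x": 0,"y": 0,"z": 0,"spin": 0},{"x": 0,"y": 0,"z": 0,"spin": 0},{"x": 0,"y": 0,"z": -0.5,"spin": 0},{"x": 0,"y": 0,"z": -1,"spin": 0},{"x": 0,"y": 0,"z": -2,"spin": 0}]' --grip 0

```text
clock: 21.7
eef_pos: [0.4544, 0.2315, 0.1053]
tcp_rot: [3.14, 0.003, 0.0]
wrist_force: [0.1, -0.1, 0.1]
finger_gap: 0.997
gripper_force: 0.0
```

Call:
move_arm --rows '[{"x": 0,"y": 0,"z": -3,"spin": 0},{"x": 0,"y": 0,"z": -3,"spin": 0},{"x": 0,"y": 0,"z": -2,"spin": 0},{"x": 0.7,"y": 1.3,"z": -1,"spin": 0},{"x": 1.3,"y": 2.4,"z": 0,"spin": 0},{"x": 1.6,"y": 3,"z": 0,"spin": 0},{"x": 1.7,"y": 3.2,"z": 0,"spin": 0},{"x": 1.7,"y": 3.2,"z": 0,"spin": 0}]'

```text
clock: 22.37
eef_pos: [0.5257, 0.0995, 0.197]
tcp_rot: [-3.141, -0.001, 0.001]
wrist_force: [0.7, 0.5, -0.3]
finger_gap: 1.002
gripper_force: 0.0
```

Run:
```python
from chk import *
chk(["side","top"],{"large":(.4548,.2317,.091,.018),"stack":(.642,-.1155,.044,.020)})
print(manip.get_obs()["eef_pos"])
```

```text
side large 4
side stack 285 [ 0.6405 -0.1155  0.0435] tilt [-0.003  0.022]
top large 107 [0.4526 0.235  0.09  ] tilt [-0.031 -0.082]
top stack 181 [ 0.6395 -0.1157  0.0428] tilt [-0.013 -0.003]
[0.52680383 0.09717616 0.19670481]
```

Call:
move_arm --rows '[{"x": 1.7,"y": 3.2,"z": 0,"spin": 0},{"x": 1.7,"y": 3.2,"z": 0,"spin": 0},{"x": 1.7,"y": 3.2,"z": 0,"spin": 0},{"x": 1.7,"y": 3.2,"z": 0,"spin": 0},{"x": 1.6,"y": 3,"z": 0,"spin": 0},{"x": 1.4,"y": 2.6,"z": 0,"spin": 0},{"x": 1,"y": 1.9,"z": 0,"spin": 0},{"x": 0.57,"y": 1,"z": 0,"spin": 0}]'

```text
clock: 23.13
eef_pos: [0.6395, -0.1141, 0.1963]
tcp_rot: [3.141, -0.0, -0.002]
wrist_force: [-0.2, 0.5, 0.3]
finger_gap: 0.997
gripper_force: 0.0
```

Call:
move_arm --rows '[{"x": 0,"y": 0,"z": 1.5,"spin": 0},{"x": 0,"y": 0,"z": 2.5,"spin": 0},{"x": 0,"y": 0,"z": 2,"spin": 0},{"x": 0,"y": 0,"z": 1,"spin": 0},{"x": 0,"y": 0,"z": 0,"spin": 0},{"x": 0,"y": 0,"z": 0,"spin": 0}]'

```text
clock: 23.63
eef_pos: [0.6392, -0.1118, 0.1268]
tcp_rot: [3.142, -0.0, 0.0]
wrist_force: [-0.7, -0.3, 0.1]
finger_gap: 0.999
gripper_force: 0.0
```

Run:
```python
from chk import *
chk(["side"],{"large":(.4548,.2317,.091,.018),"med":(.4806,.0018,.084,.016),"small":(.4458,-.2095,.077,.013)})
print(manip.get_obs()["eef_pos"])
```

```text
side large 0
side med 156 [4.805e-01 3.000e-04 8.350e-02] tilt [-0.013  0.014]
side small 136 [ 0.447  -0.2104  0.0767] tilt [-0.04   0.094]
[ 0.6395115  -0.11194354  0.1274642 ]
```

Call:
move_arm --rows '[{"x": 0.1,"y": 0.37,"z": 1,"spin": 0},{"x": 0,"y": 0,"z": 1.8,"spin": 0},{"x": 0,"y": 0,"z": 2,"spin": 0},{"x": 0,"y": 0,"z": 2,"spin": 0},{"x": 0,"y": 0,"z": 1.6,"spin": 0},{"x": 0,"y": 0,"z": 1.1,"spin": 0},{"x": 0,"y": 0,"z": 0.7,"spin": 0},{"x": 0,"y": 0,"z": 0,"spin": 0}]'

```text
clock: 24.35
eef_pos: [0.6396, -0.1159, 0.0228]
tcp_rot: [-3.141, 0.001, -0.0]
wrist_force: [-0.6, 0.3, 0.3]
finger_gap: 1.004
gripper_force: 0.0
```

Call:
move_arm --rows '[{"x": 0,"y": 0,"z": 0,"spin": 0},{"x": 0,"y": 0,"z": 0,"spin": 0},{"x": 0,"y": 0,"z": 0,"spin": 0},{"x": 0,"y": 0,"z": 0,"spin": 0},{"x": 0,"y": 0,"z": 0,"spin": 0},{"x": 0,"y": 0,"z": 0,"spin": 0},{"x": 0,"y": 0,"z": 0,"spin": 0},{"x": 0,"y": 0,"z": 0,"spin": 0}]' --grip 1

```text
clock: 25.02
eef_pos: [0.6404, -0.1159, 0.0249]
tcp_rot: [3.141, -0.001, 0.0]
wrist_force: [-1.4, -0.1, 6.7]
finger_gap: 0.453
gripper_force: 30.0
```

Call:
move_arm --rows '[{"x": 0,"y": 0,"z": -0.5,"spin": 0},{"x": 0,"y": 0,"z": -1,"spin": 0},{"x": 0,"y": 0,"z": -2,"spin": 0},{"x": 0,"y": 0,"z": -3,"spin": 0},{"x": 0,"y": 0,"z": -3,"spin": 0},{"x": 0,"y": 0,"z": -2.5,"spin": 0},{"x": 0,"y": 0,"z": -1,"spin": 0},{"x": 0,"y": 0,"z": 0,"spin": 0}]'

```text
clock: 25.68
eef_pos: [0.6408, -0.116, 0.1569]
tcp_rot: [3.14, -0.005, 0.0]
wrist_force: [0.6, -0.8, -0.7]
finger_gap: 0.455
gripper_force: 30.4
```

Call:
move_arm --rows '[{"x": -0.15,"y": -1.4,"z": 0,"spin": 0},{"x": -0.25,"y": -2.4,"z": 0,"spin": 0},{"x": -0.35,"y": -3.2,"z": 0,"spin": 0},{"x": -0.4,"y": -3.7,"z": 0,"spin": 0},{"x": -0.4,"y": -3.7,"z": 0,"spin": 0},{"x": -0.35,"y": -3.4,"z": 0,"spin": 0},{"x": -0.25,"y": -2.4,"z": 0,"spin": 0},{"x": -0.13,"y": -1.25,"z": 0,"spin": 0}]'

```text
clock: 26.35
eef_pos: [0.6156, 0.1022, 0.1516]
tcp_rot: [-3.142, 0.003, 0.003]
wrist_force: [0.3, -0.3, -1.2]
finger_gap: 0.455
gripper_force: 30.5
```

Call:
move_arm --rows '[{"x": 0,"y": 0,"z": 0.7,"spin": 0},{"x": 0,"y": 0,"z": 1.2,"spin": 0},{"x": 0,"y": 0,"z": 1.5,"spin": 0},{"x": 0,"y": 0,"z": 1.3,"spin": 0},{"x": 0,"y": 0,"z": 0.8,"spin": 0},{"x": 0,"y": 0,"z": 0.4,"spin": 0},{"x": 0,"y": 0,"z": 0,"spin": 0},{"x": 0,"y": 0,"z": 0,"spin": 0}]'

```text
clock: 27.02
eef_pos: [0.6173, 0.0984, 0.0949]
tcp_rot: [-3.142, -0.0, -0.0]
wrist_force: [0.4, 0.6, -0.8]
finger_gap: 0.455
gripper_force: 30.5
```

Run:
```python
from h import *
o=manip.get_obs(); print(o["eef_pos"])
p,d=manip.grab_frame("side"); a=cv2.resize(p[110:290,230:410,::-1],None,fx=3.3,fy=3.3); cv2.imwrite("pics/s6.png",a)
```

```text
[0.61731842 0.09835607 0.09490216]
```

View pics/s6.png

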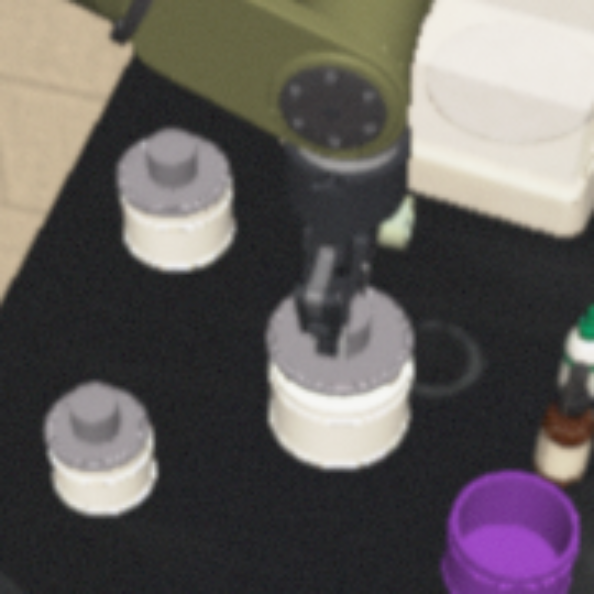

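The crop shows the extra lid level over its pot (lid at (340,340), rim at (340,385)). The large lid is seated at (175,175) and the medium at (98,425). I'll lower the last one.

Call:
move_arm --rows '[{"x": 0.05,"y": 0,"z": 0.2,"spin": 0},{"x": 0,"y": 0,"z": 0.3,"spin": 0},{"x": 0,"y": 0,"z": 0.3,"spin": 0},{"x": 0,"y": 0,"z": 0.3,"spin": 0},{"x": 0,"y": 0,"z": 0.2,"spin": 0},{"x": 0,"y": 0,"z": 0.1,"spin": 0},{"x": 0,"y": 0,"z": 0,"spin": 0},{"x": 0,"y": 0,"z": 0,"spin": 0}]'

```text
clock: 27.73
eef_pos: [0.6177, 0.0987, 0.0808]
tcp_rot: [3.142, -0.0, 0.0]
wrist_force: [-0.5, 0.5, -1.3]
finger_gap: 0.456
gripper_force: 30.5
```

Call:
move_arm --rows '[{"x": 0,"y": 0,"z": 0.1,"spin": 0},{"x": 0,"y": 0,"z": 0.1,"spin": 0},{"x": 0,"y": 0,"z": 0.1,"spin": 0},{"x": 0,"y": 0,"z": 0,"spin": 0},{"x": 0,"y": 0,"z": 0,"spin": 0}]'

```text
clock: 28.15
eef_pos: [0.6178, 0.0987, 0.0788]
tcp_rot: [-3.142, -0.001, 0.0]
wrist_force: [-4.9, -1.7, 9.0]
finger_gap: 0.456
gripper_force: 31.4
```

It's seated at the expected height. I'll release, rise and move clear.

Call:
move_arm --rows '[{"x": 0,"y": 0,"z": 0,"spin": 0},{"x": 0,"y": 0,"z": 0,"spin": 0},{"x": 0,"y": 0,"z": 0,"spin": 0},{"x": 0,"y": 0,"z": 0,"spin": 0},{"x": 0,"y": 0,"z": 0,"spin": 0},{"x": 0,"y": 0,"z": -0.5,"spin": 0},{"x": 0,"y": 0,"z": -1,"spin": 0},{"x": 0,"y": 0,"z": -2,"spin": 0}]' --grip 0

```text
clock: 28.82
eef_pos: [0.6168, 0.0986, 0.112]
tcp_rot: [3.141, 0.003, 0.0]
wrist_force: [0.0, 0.9, 0.1]
finger_gap: 1.0
gripper_force: 0.0
```

Call:
move_arm --rows '[{"x": 0,"y": 0,"z": -3,"spin": 0},{"x": 0,"y": 0,"z": -3,"spin": 0},{"x": 0,"y": 0,"z": -3,"spin": 0},{"x": 0,"y": 1.5,"z": 0,"spin": 0},{"x": 0,"y": 3,"z": 0,"spin": 0},{"x": 0,"y": 3.5,"z": 0,"spin": 0},{"x": 0,"y": 3.5,"z": 0,"spin": 0},{"x": 0,"y": 3.5,"z": 0,"spin": 0}]'

```text
clock: 29.48
eef_pos: [0.6174, -0.0528, 0.2038]
tcp_rot: [3.141, -0.001, 0.001]
wrist_force: [0.7, 0.5, -0.8]
finger_gap: 0.996
gripper_force: 0.0
```

Call:
move_arm --rows '[{"x": 0,"y": 3,"z": 0,"spin": 0},{"x": 0,"y": 2,"z": 0,"spin": 0},{"x": 0,"y": 1,"z": 0,"spin": 0},{"x": 0,"y": 0,"z": 0,"spin": 0},{"x": 0,"y": 0,"z": 0,"spin": 0},{"x": 0,"y": 0,"z": 0,"spin": 0}]'

```text
clock: 29.98
eef_pos: [0.6178, -0.11, 0.203]
tcp_rot: [-3.141, -0.0, 0.001]
wrist_force: [0.2, -0.3, -0.4]
finger_gap: 0.998
gripper_force: 0.0
```

Run:
```python
from chk import *
chk(["side","top"],{"extra":(.618,.0985,.098,.02),"large":(.4548,.2317,.091,.018),"med":(.4806,.0018,.084,.016),"small":(.4458,-.2095,.077,.013)})
p,_=manip.grab_frame("side"); cv2.imwrite("pics/s7.png",p[:,:,::-1])
```

```text
side extra 220 [0.6183 0.0964 0.0975] tilt [-0.    0.04]
side large 0
side med 156 [4.806e-01 2.000e-04 8.350e-02] tilt [-0.009  0.012]
side small 141 [ 0.4471 -0.2107  0.0767] tilt [-0.033  0.1  ]
top extra 196 [0.6173 0.0962 0.0968] tilt [-0.011 -0.006]
top large 174 [0.4533 0.2293 0.0897] tilt [-0.019  0.016]
top med 0
top small 88 [ 0.4458 -0.211   0.0762] tilt [-0.045 -0.032]
```

View pics/s7.png

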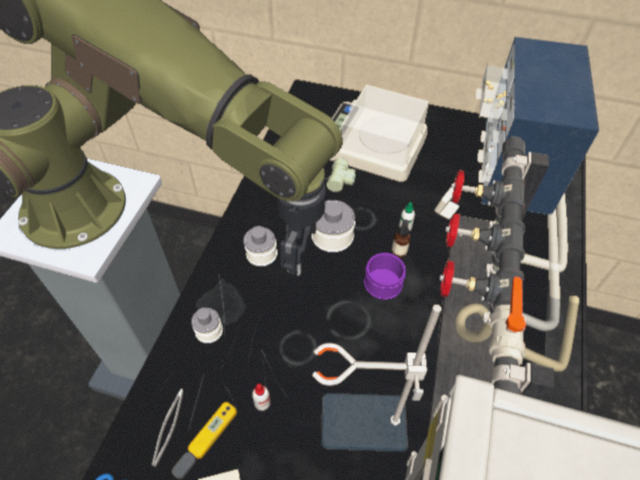

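The final view shows the small lid on its pot at (207,324), medium at (260,243) and extra at (333,225). The arm hides the large one, but the top view puts it at the right height. The bottle (261,397) and tee (341,175) are where they were. Handing in.

```bash
python3 -c "
from plant import manip
print(manip.hand_in())"
```

```text
the job is handed in; nothing more can be done
None
```

All four lids are on the pots of their own size and released, measuring within about 3 mm of centre and about 1.5 mm of seated height; the bottle and tee look unmoved in the last picture, and the job was handed in at about 30 s, with no verdict shown.

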